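Clamp a glued tile sample with the capstan

ROBOT

A 6-joint arm with a two-finger parallel gripper is mounted at the origin on the work surface. World frame = base frame: x ahead of the robot, y to its left, z up, the work surface at z = 0. Lengths are in m, angles in rad, forces in N, time in s.
With the tool pointing down it reaches from about 0.35 to 0.85 m from the base axis. Payload 8.1 kg.
Tool frame: the origin (TCP) lies at the very end of the fingers, on their centre line; the grasp point (between the pads) lies 19 mm behind it; x points along the fingers, y is the direction in which the jaws open and shut, and the axes are right-handed (so a half turn about x gives the same grasp; the last joint's range is limited). The gripper opens to 93 mm and grips with 3 to 60 N. Pads are 15 mm wide; open, the fingers measure 128 mm over their backs; the gripper's body (75 mm by 188 mm) begins 65 mm behind the grasp point.
Start: joints at [1.166, 0.13, 1.488, -0, 1.523, -0.085], TCP at [0.189, 0.57, 0.219] pointing down, gripper open.
Joint ranges: [-2.96, 2.96], [-0.89, 2.26], [0.02, 2.5], [-1.34, 4.48], [0, 2.73], [-2.66, 2.66]. Speed limits (rad/s): [2.39, 2.39, 2.79, 3.14, 3.14, 3.14].

INTERFACE

Orientations are given as a rotation vector (axis times angle).
In Python, from plant import * gives the robot as it stands. The module is installed in compiled form; this text tells all that it offers.
- The arm moves only by the tool apply_moves, never from a script. Its argument "series" is a list of rows, each an object with "jaw": the gripper's target within -1 to 1 (shut at 1, half-way at 0, fully open at -1); "linear": the shift along the tool's x, y, z normalised to -1 to 1, where 1 is 0.6 m, a list of three; "roll": the turn about the tool's x normalised to -1 to 1, where 1 is 30 degrees. A call has 1 to 20 rows; each row is the pose to reach, as a shift and turn from the pose measured when the call began, along the tool's axes at that moment; what a row does not reach only later rows make up. A row lasts 1/8 s, in which the tool goes at most 62.5 mm and 10.7 degrees, less where a joint would pass 70% of its speed; a pose out of reach is approached as far as the arm can. A call with a number of a shift or a turn outside -1 to 1 is refused whole. A call with a gripper value outside its range is refused whole. The fingers move at their own pace and stop on an object; "force" is the grip in N (left out, the last holds). Time passes only in rows, so rows that repeat a pose let the fingers close. It gives the time, the measured TCP pose, the force and the opening at its end, in the units of the state.
- read_state(): the state, without advancing time (a new reading comes with each control period).
- read_camera(name): name is "scene" or "top" or "wrist"; returns a dict with "pixels" (400x640x3 uint8, blue, green, red), "intrinsics" (3x3 intrinsics, pixels), "D" ([k1, k2, p1, p2, k3] as OpenCV has them; the pictures are not rectified), "rvec" (rotation vector, rad) and "tvec" (3), from world to camera coordinates, as OpenCV has them; the wrist camera has in their place "tool_from_camera" (4x4, takes a point from camera to tool coordinates, whose origin is the TCP and whose axes are the tool frame's). Camera axes: x right, y down, z forward; pixel columns grow to the right and rows downward; lengths in m; the calibration is good to about 2 mm. A picture is of the moment at which its call begins: read the wrist's pose just before it. There is no depth.
- close_job(): hands the job in, once; it reports no verdict.
The state is a dict: "t": time; "q": joint angles; "dq": joint speeds; "joint_torque": joint torques, N m; "tool_pos": TCP position; "orientation": TCP orientation; "force": force on the tool from outside, world axes, zero at the start; "wrist_torque": the same for the moment, N m; "opening": finger opening in m.
Only numpy, scipy, OpenCV 4.12 (cv2) and the standard library are available. Lean on these libraries where they do the work, as an engineer would, in place of code of your own. Each camera call takes 0.05 s, during which the arm holds its last target. There are 200 camera calls.

TASK

Stand the freshly glued tile sample on the bed of the glue-up clamp, centred between the jaw and the sprung pad with its tile face square to them, and let go of it. Then close the clamp by pushing the capstan's spokes round, anticlockwise from above, until the sample pushes the sprung pad about half-way back and is held firmly; do not force the pad back to its stop, do not push the jaw itself, and leave the can, the glue stick and the loose tile alone.

Things in the scene. Friction and masses are not known exactly. Their poses are not given: they have to be found in the camera images.
- sample: Glued sample: upright block 60 mm (own x) by 30 mm (own y) by 50 mm tall (z), a 10 mm stone tile on its +y side glued to a 20 mm plywood backer; about 0.14 kg. Origin at its very centre, 25 mm above its underside. Starts upright on the counter. Either big face may look to the jaw. Easily grasped from above across its 30 mm; let go by opening a little.
- clamp: Fixed glue-up clamp: grey base plate 130 mm (own x) by 500 mm (own y, -285 to 215 mm); origin on the counter. The jaw moves along own +y over a flat aluminium bed, 110 mm wide in x, y = -25 to 175 mm, top 30 mm above the counter; the capstan stands at x = 0, y = -170 mm, the fence with its sprung pad at the +y end; jaw to pad 83 to 121 mm at the start.
- fence_zone (a point): Point of the clamp on the bed top, x = 0, y = 101 mm. The pad's face, looking to the jaw, lies up to 13 mm before or beyond it in y: where the fence is bolted is not measured; feel or see it. Pad 90 mm wide, top 45 mm over the bed, on a 46 mm tall fence block. It can be pushed back 16 mm to its stop: yields at 10 N, then 2 N more per mm (26 N half-way, 42 N at the stop).
- jaw: Dark steel sliding jaw, a plate 90 mm wide (x), 22 mm thick, top 75 mm above the counter. Origin: middle of its front face (which meets the sample), at bed height; axes as the clamp's. Starts with its face within 8 mm of the clamp's y = 0 and goes 22 mm along the clamp's +y per radian of the capstan, which drives it by a rack.
- capstan (a joint): Turning of the capstan about its vertical axis, rad, growing anticlockwise from above, which closes the jaw. At 0 its four spokes point along the clamp's own +x, +y, -x and -y. Takes about 0.8 N m to turn unloaded and 0.022 N m more per newton of clamping (about 1.4 N m with the pad half-way); stays where it is left. Range -0.6 to 5.2 rad.
- capstan_hub (a point): Centre of the capstan's hub at the height of the spokes' axes, 125 mm above the counter. Hub radius 24 mm, top 18 mm above this point. Four level steel spokes, 14 mm thick, 90 degrees apart, reach out to 105 mm, where each has a 24 mm ball. Free space under the spokes down to the gearbox top (100 mm square), 43 mm below this point; the jaw's top is 50 mm below.
- can: Bystander: bare aluminium drinks can, 66 mm wide, 122 mm tall, standing; origin at its underside's centre.
- gluestick: Bystander: glue stick, a cylinder 26 mm wide and 95 mm tall, standing; origin at its underside's centre.
- tile: Bystander: loose blue tile 80 x 80 x 10 mm, lying flat; origin at its underside's centre.
Not all that is in view belongs to the job. What is shaped like the sample but turquoise is not meant.

How it is judged:
On the way, in this order (a step that is already met when the one before it is completed fails the run):
1. the sample stands upright on the bed between jaw and pad, let go, not yet clamped (z of sample in the frame of clamp between 0.05 and 0.06 m and x of sample in the frame of clamp between -0.025 and 0.025 m and y of sample in the frame of jaw above 0.005 m and y of sample in the frame of clamp below 0.12 m and angle between sample's own z axis and vertical below 0.15 rad and contact force between the fingers and sample below 0.1 N and contact force between jaw and sample below 6 N), for 0.2 s.
2. the jaw presses the sample against the sprung pad (contact force between jaw and sample above 16 N), for 0.2 s.
At the end, for the whole second after the job is handed in: The sample stands upright (within 0.12 rad) and seated (within 5 mm) on the bed, within 25 mm of its middle line, big faces square to the jaw (within 0.12 rad), held between jaw and sprung pad with 16 to 35 N (pad pushed back 3 to 12.5 mm of its 16 mm), at rest and let go (contact force between jaw and sample between 16 and 35 N and z of sample in the frame of clamp between 0.05 and 0.06 m and x of sample in the frame of clamp between -0.025 and 0.025 m and angle between the y axis of sample and the y axis of clamp, either way round below 0.12 rad and angle between sample's own z axis and vertical below 0.12 rad and linear speed of sample below 0.01 m/s and velocity of joint capstan between -0.05 and 0.05 rad/s); the robot touches nothing.
It fails at once if the sample is over-squeezed: more than 39 N between jaw and sample (pad nearly at its stop) (contact force between jaw and sample above 39 N).
It fails at once if the robot pushes the jaw itself with more than 8 N (contact force between any of the fingers, the arm and jaw above 8 N).
It fails at once if the can is moved more than 20 mm (distance of can from where it was at the start of the episode above 0.02 m).
It fails at once if the glue stick is moved more than 20 mm (distance of gluestick from where it was at the start of the episode above 0.02 m).
It fails at once if the loose tile is moved more than 20 mm (distance of tile from where it was at the start of the episode above 0.02 m).
It also fails if it takes over 72 s, if anything falls off the work surface, if the arm or the gripper's body presses on something with over 40 N, if the wrist force passes 120 N, or if a joint passes its speed limit or range.

## Working session

There is one attempt and no reset: what is moved stays moved. The work goes in short steps, Python scripts to look and compute and a tool call to move; the robot and the scene stay as the last step left them, time stands still between calls to the robot, and variables do not carry over. Pictures are saved under pics/ and viewed, about 8 in all and at most 12, crops included, and the job is handed in when it is done.

Besides the shell and the picture viewer there is one more tool, called after ">>>" as a command line: name --argument value ..., lists and objects as JSON in quotes. apply_moves: Moves the arm, as the interface text tells. Its arguments: {"type":"object","properties":{"series":{"type":"array"},"force":{"type":"number"}},"required":["series"]}

```bash
mkdir -p pics
cat > h.py <<'E'
from plant import *
import numpy as np, cv2
def cam(name):
    s=read_state(); c=read_camera(name)
    K=np.array(c["intrinsics"],float);D=np.array(c["D"],float)
    if name=="wrist":
        T=np.eye(4);T[:3,:3]=cv2.Rodrigues(np.array(s["orientation"],float))[0];T[:3,3]=s["tool_pos"]
        M=T@np.array(c["tool_from_camera"])
        Rcw=M[:3,:3];o=M[:3,3]
    else:
        R=cv2.Rodrigues(np.array(c["rvec"],float))[0];Rcw=R.T;o=-R.T@np.array(c["tvec"],float).ravel()
    return dict(img=np.array(c["pixels"]),K=K,D=D,R=Rcw,o=o)
def rays(c,px):
    u=cv2.undistortPoints(np.array(px,float).reshape(-1,1,2),c["K"],c["D"]).reshape(-1,2)
    return np.c_[u,np.ones(len(u))]@c["R"].T
def plane(c,px,z):
    d=rays(c,px);return c["o"]+d*((z-c["o"][2])/d[:,2])[:,None]
def proj(c,P):
    P=np.array(P,float).reshape(-1,3);Rw=c["R"].T
    return cv2.projectPoints(P,cv2.Rodrigues(Rw)[0],-Rw@c["o"],c["K"],c["D"])[0].reshape(-1,2)
def tri(c1,p1,c2,p2):
    d1=rays(c1,[p1])[0];d2=rays(c2,[p2])[0];d1/=np.linalg.norm(d1);d2/=np.linalg.norm(d2)
    a=np.linalg.lstsq(np.c_[d1,-d2],c2["o"]-c1["o"],rcond=None)[0]
    A=c1["o"]+a[0]*d1;B=c2["o"]+a[1]*d2
    return (A+B)/2,np.linalg.norm(A-B)
E
python3 - <<'E'
from h import *
s=read_state();print({k:np.round(v,3).tolist() for k,v in s.items()})
for n in("top","scene"):
    c=cam(n);cv2.imwrite(f"pics/{n}0.png",c["img"]);print(n,c["o"].round(3),c["R"].round(2).tolist(),c["K"][0,0])
E
```

```text
{'t': 0.0, 'q': [1.166, 0.131, 1.489, 0.0, 1.523, -0.085], 'dq': [-0.001, 0.001, 0.001, -0.0, -0.001, 0.002], 'joint_torque': [0.001, -55.985, -49.175, 0.077, 0.035, -0.0], 'tool_pos': [0.188, 0.569, 0.218], 'orientation': [0.25, 1.557, -0.252], 'force': [0.113, 0.115, -0.457], 'wrist_torque': [0.04, -0.021, -0.038], 'opening': 0.093}
top [0.473 0.115 1.048] [[-0.01, -0.99, 0.11], [-1.0, 0.01, -0.02], [0.02, -0.11, -0.99]] 426.2081086840031
scene [ 1.074 -0.155  0.808] [[0.43, 0.71, -0.56], [0.9, -0.32, 0.28], [0.02, -0.63, -0.78]] 446.27108277927664
```

View pics/top0.png

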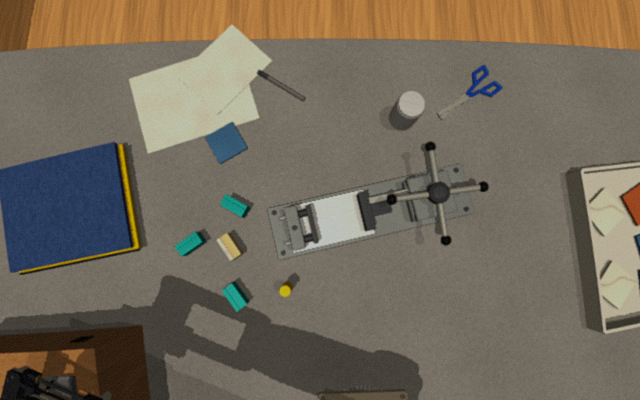

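View pics/scene0.png

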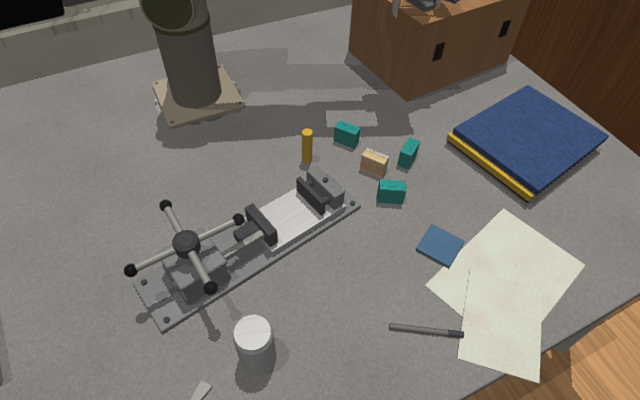

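Top view: the tan sample is at (230,246) between turquoise decoys. The clamp bed is white around (340,217), the jaw is at (368,211) and the pad at (305,227). The hub is at (438,192), with balls at (431,146), (484,187), (446,240) and (392,200). Scene view: sample at (374,162), hub at (186,243), balls at (166,205), (238,219), (211,288) and (130,270).

Run:
```python
from h import *
t=cam("top");s=cam("scene")
def dark(c,p,r=9,th=60):
    g=c["img"].max(2);x,y=p;w=g[y-r:y+r+1,x-r:x+r+1]<th
    n,l,st,ce=cv2.connectedComponentsWithStats(w.astype(np.uint8));k=1+np.argmax(st[1:,4])
    return ce[k]+[x-r,y-r],st[k,4]
T=[(431,146),(484,187),(446,240),(392,200)];S=[(211,288),(130,270),(166,205),(238,219)]
P=[]
for a,b in zip(T,S):
    A,na=dark(t,a);B,nb=dark(s,b);p,e=tri(t,A,s,B);P.append(p);print(A.round(1),na,B.round(1),nb,p.round(4),round(e,4),plane(t,[A],.125).round(4))
P=np.array(P);print("hub",P.mean(0).round(4),[np.degrees(np.arctan2(*(p-P.mean(0))[[1,0]])).round(1) for p in P], np.linalg.norm(P-P.mean(0),axis=1))
# bed
def big(m,lo=20):
    n,l,st,ce=cv2.connectedComponentsWithStats(m.astype(np.uint8))
    return [(st[k].tolist(),(l==k)) for k in range(1,n) if st[k,4]>lo]
g=t["img"].astype(int)
m=g.min(2)>150;m[:,:300]=0;m[:,385:]=0;m[:180]=0;m[260:]=0
for st,mm in big(m,200):
    c,_=cv2.findContours(mm.astype(np.uint8),0,1)
    q=cv2.boxPoints(cv2.minAreaRect(c[0]));print("bed",st,q.round(1).tolist(),plane(t,q,.03).round(4).tolist())
for c,n in((t,"top"),(s,"scene")):
    h=c["img"].astype(int);m=(h[...,2]-h[...,0]>35)&(h[...,2]>130)
    for st,mm in big(m,60):
        if (200<st[0]<260 and 200<st[1]<280) if n=="top" else (340<st[0]<400 and 130<st[1]<190):
            cc,_=cv2.findContours(mm.astype(np.uint8),0,1);r=cv2.minAreaRect(cc[0]);print(n,"sample",st,r)
crop=np.hstack([cv2.resize(t["img"][180:270,180:300],None,fx=3.3,fy=3.3,interpolation=2),cv2.resize(s["img"][115:205,330:450],None,fx=3.3,fy=3.3,interpolation=2)])
crop2=np.hstack([cv2.resize(t["img"][180:270,265:385],None,fx=3.3,fy=3.3,interpolation=2),cv2.resize(s["img"][160:250,240:360],None,fx=3.3,fy=3.3,interpolation=2)])
cv2.imwrite("pics/crop1.png",np.vstack([crop,crop2])[:600,:800])
```

```text
[429.4 146.2] 81 [210.2 287.6] 168 [ 0.6784 -0.1484  0.1238] 0.0027 [[ 0.6785 -0.1467  0.125 ]]
[483.4 186.3] 69 [130.1 270.3] 131 [ 0.587  -0.2674  0.124 ] 0.0009 [[ 0.587  -0.2665  0.125 ]]
[445.4 239.9] 80 [164.6 204.2] 77 [ 0.4689 -0.1751  0.1268] 0.0029 [[ 0.4693 -0.1742  0.125 ]]
[389.3 201.2] 136 [238.2 219.2] 93 [ 0.5561 -0.0551  0.1171] 0.0034 [[ 0.556 -0.052  0.125]]
hub [ 0.5726 -0.1615  0.1229] [np.float64(7.1), np.float64(-82.3), np.float64(-172.5), np.float64(98.8)] [0.10657561 0.10689266 0.10464974 0.10781001]
bed [300, 191, 75, 60, 2083] [[289.5, 206.1999969482422], [363.6000061035156, 188.5], [374.20001220703125, 232.89999389648438], [300.20001220703125, 250.6999969482422]] [[0.5551, 0.1712, 0.03], [0.5961, -0.0075, 0.03], [0.4888, -0.0308, 0.03], [0.4491, 0.1465, 0.03]]
top sample [219, 233, 21, 26, 259] ((228.4230499267578, 245.88458251953125), (25.793560028076172, 11.926054000854492), 56.30992889404297)
scene sample [362, 150, 25, 15, 171] ((374.2485046386719, 156.8964385986328), (24.85752296447754, 6.907889366149902), 22.380136489868164)
```

View pics/crop1.png

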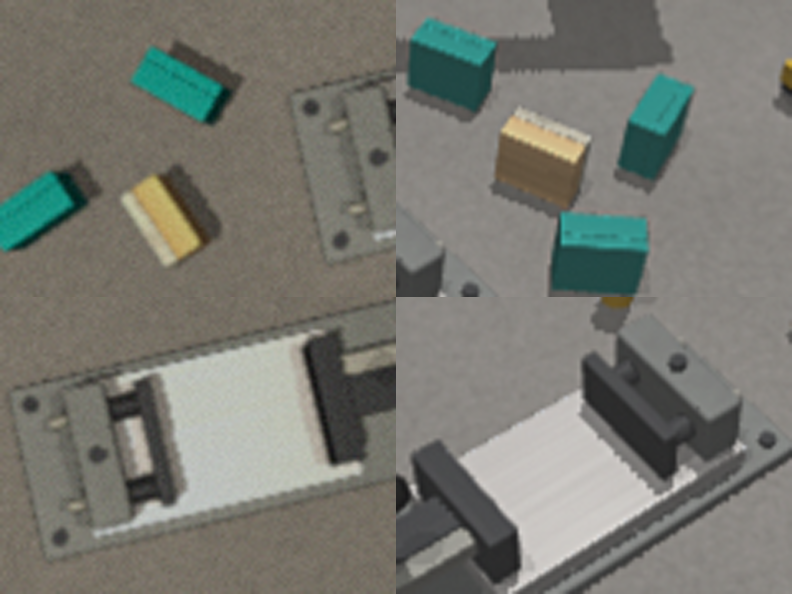

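The crop shows the tile face on the sample's lower-left in the top view, with its long axis at about 36° in world. The clamp's yaw is about 12.6° and the hub is at about (0.573, -0.161). I'll go above the sample next.

```bash
cat >> h.py <<'E'
def go(p,ang=None):
    """print linear/roll numbers to bring TCP to p (world) and tool y to world angle ang (deg, mod 180)"""
    s=read_state();R=cv2.Rodrigues(np.array(s["orientation"],float))[0]
    L=R.T@(np.array(p)-s["tool_pos"])/.6
    out=None
    if ang is not None:
        y0=np.degrees(np.arctan2(R[1,1],R[0,1]));d=(ang-y0+90)%180-90
        out=round(-d/30,3)
    print("lin",L.round(4).tolist(),"roll",out,"steps>=",np.ceil(np.linalg.norm(L)*.6/.0625))
def st():
    s=read_state();R=cv2.Rodrigues(np.array(s["orientation"],float))[0]
    print("t",round(s["t"],2),"pos",np.round(s["tool_pos"],4),"yang",np.degrees(np.arctan2(R[1,1],R[0,1])).round(2),"x",R[:,0].round(3),"F",np.round(s["force"],2),"M",np.round(s["wrist_torque"],2),"open",round(s["opening"],4))
E
python3 - <<'E'
from h import *
st();t=cam("top");w=cam("wrist")
print("wrist cam",(np.array(w["o"])-read_state()["tool_pos"]).round(3),w["R"].round(2).tolist(),np.array(read_camera("wrist")["tool_from_camera"]).round(3).tolist())
c=plane(t,[(217,239.1),(226.1,233),(241.5,254.2),(232.4,260.3)],.05);print(c.round(3).tolist(),c.mean(0))
go([c.mean(0)[0],c.mean(0)[1],.2],126)
E
```

```text
t 0.2 pos [0.1884 0.5693 0.218 ] yang 71.68 x [-0.    -0.001 -1.   ] F [-0.91 -0.17 -0.5 ] M [-0.02 -0.02  0.  ] open 0.0928
wrist cam [-0.073  0.025  0.166] [[0.31, 0.91, 0.27], [0.95, -0.3, -0.09], [-0.0, 0.28, -0.96]] [[0.001, -0.283, 0.959, -0.166], [1.0, 0.0, -0.001, 0.001], [-0.0, 0.959, 0.283, -0.077], [0.0, 0.0, 0.0, 1.0]]
[[0.478, 0.34, 0.05], [0.492, 0.319, 0.05], [0.443, 0.282, 0.05], [0.429, 0.304, 0.05]] [0.46045583 0.31129332 0.05      ]
lin [0.0307, -0.266, 0.5654] roll -1.811 steps>= 7.0
```

>>> apply_moves --series '[{"jaw": -1, "linear": [0, -0.06, 0.12], "roll": -0.3}, {"jaw": -1, "linear": [0.01, -0.11, 0.24], "roll": -0.6}, {"jaw": -1, "linear": [0.02, -0.16, 0.34], "roll": -0.9}, {"jaw": -1, "linear": [0.03, -0.2, 0.43], "roll": -0.95}, {"jaw": -1, "linear": [0.03, -0.24, 0.51], "roll": -0.95}, {"jaw": -1, "linear": [0.03, -0.266, 0.565], "roll": -0.95}, {"jaw": -1, "linear": [0.03, -0.266, 0.565], "roll": -0.95}, {"jaw": -1, "linear": [0.03, -0.266, 0.565], "roll": -0.95}]'

```text
t: 1.35
tool_pos: [0.4601, 0.3114, 0.2004]
orientation: [-0.139, 1.567, 0.139]
force: [0.6, 0.5, -0.4]
opening: 0.093
```

>>> apply_moves --series '[{"jaw": -0.5, "linear": [0, 0, 0], "roll": -0.3}, {"jaw": -0.5, "linear": [0, 0, 0], "roll": -0.6}, {"jaw": -0.5, "linear": [0, 0, 0], "roll": -0.86}, {"jaw": -0.5, "linear": [0, 0, 0], "roll": -0.86}, {"jaw": -0.5, "linear": [0, 0, 0], "roll": -0.86}]'

```text
t: 1.98
tool_pos: [0.4594, 0.3123, 0.2004]
orientation: [-0.489, 1.515, 0.49]
force: [0.2, 0.7, 0.1]
opening: 0.0698
```

Run:
```python
from h import *
st();w=cam("wrist");t=cam("top");s=cam("scene")
cv2.imwrite("pics/w1.png",w["img"])
g=t["img"]
for c,n in((t,"top"),(s,"scene"),(w,"wrist")):
    h=c["img"].astype(int);m=((h[...,2]-h[...,0]>25)&(h[...,2]>120)).astype(np.uint8)
    nn,l,stt,ce=cv2.connectedComponentsWithStats(m)
    print(n,[(stt[k].tolist()) for k in range(1,nn) if stt[k,4]>150])
```

```text
t 1.98 pos [0.4594 0.3123 0.2004] yang 125.83 x [-0.001  0.    -1.   ] F [0.16 0.75 0.09] M [0.08 0.05 0.02] open 0.0698
top [[20, 0, 620, 153, 33799], [118, 143, 14, 67, 310], [581, 162, 59, 172, 6934], [154, 196, 108, 204, 1778], [76, 201, 174, 199, 7053], [64, 247, 71, 153, 1211], [0, 253, 124, 147, 4382]]
scene [[421, 0, 80, 25, 803], [152, 78, 19, 29, 310], [448, 131, 86, 66, 414], [552, 297, 88, 103, 5837], [532, 384, 24, 16, 204]]
wrist [[234, 0, 28, 8, 172], [269, 0, 12, 31, 159], [305, 151, 32, 69, 1668]]
```

View pics/w1.png

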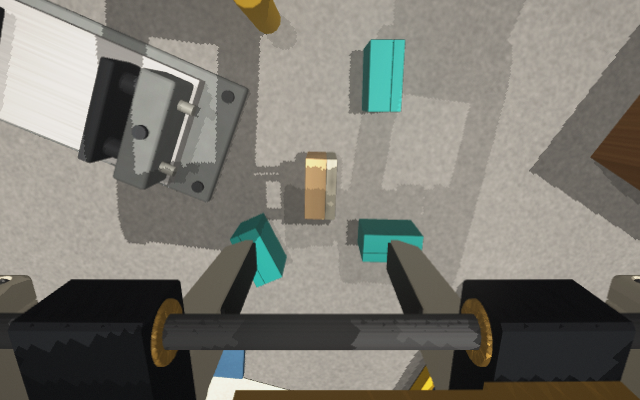

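The wrist view shows the sample at px x 305–337, y 152–220. The far (upper) strip is lit, the rest is in the gripper's shadow, and the tile is on the right. The decoys are well clear. Next I triangulate against the first top picture.

Run:
```python
from h import *
w=cam("wrist");t=cam("top")
print(tri(t,(229.3,246.6),w,(321,183.5)), plane(w,[(321,183.5)],.05),plane(t,[(229.3,246.6)],.05))
h=w["img"][140:232,290:352]
cv2.imwrite("pics/w1c.png",cv2.resize(h,None,fx=6,fy=6,interpolation=2))
# projected expected top corners for the hypothesis
a=np.radians(36);ux=np.array([np.cos(a),np.sin(a),0]);uy=np.array([-np.sin(a),np.cos(a),0])
for C in([.4605,.3113,.05],):
    P=[np.array(C)+sx*.03*ux+sy*.015*uy+[0,0,-dz] for dz in(0,.05) for sx,sy in((-1,-1),(-1,1),(1,1),(1,-1))]
    print(proj(w,P).round(1).tolist());print(proj(t,P[:4]).round(1).tolist())
```

```text
(array([0.46016403, 0.31117184, 0.04439873]), np.float64(0.0021140090998480504)) [[0.45875905 0.30938359 0.05      ]] [[0.46052301 0.31110536 0.05      ]]
[[305.4, 154.8], [337.6, 154.7], [336.9, 215.8], [306.3, 215.9], [307.5, 147.9], [335.5, 147.8], [335.0, 201.5], [308.2, 201.6]]
[[241.9, 253.2], [231.5, 260.9], [216.6, 240.1], [227.0, 232.4]]
```

View pics/w1c.png

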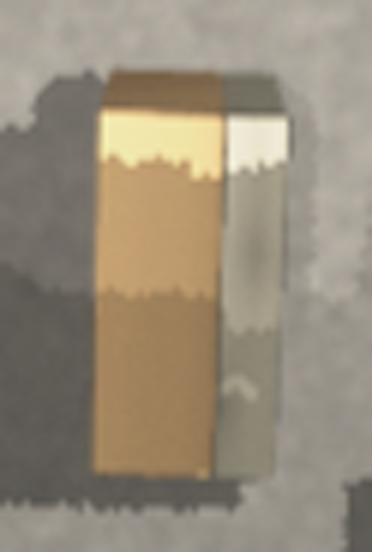

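Run:
```python
from h import *
w=cam("wrist");t=cam("top")
px=[(306.2,158.3),(338.3,158.7),(335.8,219.2),(305.3,218.7)]
q=plane(w,px,.05);c=q.mean(0);d=(q[2]+q[3]-q[0]-q[1])/2;print(q.round(4).tolist(),c,np.linalg.norm(d),np.degrees(np.arctan2(d[1],d[0])),np.linalg.norm(q[1]-q[0]))
print(tri(t,(229.3,246.6),w,(321.4,188.7)))
go([c[0],c[1],.029],np.degrees(np.arctan2(d[1],d[0]))+90)
```

```text
[[0.4474, 0.2838, 0.05], [0.4302, 0.3083, 0.05], [0.4796, 0.3421, 0.05], [0.4967, 0.3175, 0.05]] [0.46347318 0.31291757 0.05      ] 0.059737430176816354 34.32057496504427 0.029983999880115336
(array([0.46082409, 0.31030635, 0.05864007]), np.float64(0.0018099523434965718))
lin [0.2856, -0.0013, 0.0063] roll 0.052 steps>= 3.0
```

>>> apply_moves --series '[{"jaw": -0.4, "linear": [0.08, -0.001, 0.006], "roll": 0.05}, {"jaw": -0.4, "linear": [0.16, -0.001, 0.006], "roll": 0.05}, {"jaw": -0.4, "linear": [0.22, -0.001, 0.006], "roll": 0.05}, {"jaw": -0.4, "linear": [0.26, -0.001, 0.006], "roll": 0.05}, {"jaw": -0.4, "linear": [0.286, -0.001, 0.006], "roll": 0.05}, {"jaw": -0.4, "linear": [0.286, -0.001, 0.006], "roll": 0.05}, {"jaw": 0.5, "linear": [0.286, -0.001, 0.006], "roll": 0.05}, {"jaw": 1, "linear": [0.286, -0.001, 0.006], "roll": 0.05}, {"jaw": 1, "linear": [0.286, -0.001, 0.006], "roll": 0.05}, {"jaw": 1, "linear": [0.286, -0.001, 0.006], "roll": 0.05}, {"jaw": 1, "linear": [0.286, -0.001, 0.006], "roll": 0.05}, {"jaw": 1, "linear": [0.286, -0.001, 0.006], "roll": 0.05}]' --force 25

```text
t: 3.82
tool_pos: [0.4635, 0.3132, 0.0292]
orientation: [-0.47, 1.519, 0.47]
force: [-1.5, 0.9, 2.8]
opening: 0.03
```

```bash
python3 -c "
from h import *
st()"
```

```text
t 3.83 pos [0.4635 0.3132 0.0292] yang 124.38 x [-0.  0. -1.] F [-1.52  0.88  2.77] M [0.04 0.12 0.05] open 0.03
```

```bash
cat >> h.py <<'E'
YAW=np.radians(12.6);HUB=np.array([.573,-.161])
ex=np.array([np.cos(YAW),np.sin(YAW)]);ey=np.array([-ex[1],ex[0]]);ORG=HUB+.17*ey
def C2W(x,y,z): return np.r_[ORG+x*ex+y*ey,z]
def W2C(P):
    P=np.atleast_2d(P);d=P[:,:2]-ORG;return np.c_[d@ex,d@ey,P[:,2]]
E
python3 - <<'E'
from h import *
print(ORG,C2W(-.09,.05,.2));go(C2W(-.09,.05,.2),102.6)
E
```

```text
[0.53591565 0.00490585] [0.43717598 0.0340688  0.2       ]
lin [-0.2848, -0.3591, -0.2989] roll 0.726 steps>= 6.0
```

>>> apply_moves --series '[{"jaw": 1, "linear": [-0.08, 0, 0], "roll": 0}, {"jaw": 1, "linear": [-0.17, 0, 0], "roll": 0}, {"jaw": 1, "linear": [-0.26, 0, 0], "roll": 0}, {"jaw": 1, "linear": [-0.285, -0.05, -0.04], "roll": 0.2}, {"jaw": 1, "linear": [-0.285, -0.12, -0.09], "roll": 0.4}, {"jaw": 1, "linear": [-0.285, -0.19, -0.15], "roll": 0.6}, {"jaw": 1, "linear": [-0.285, -0.26, -0.21], "roll": 0.726}, {"jaw": 1, "linear": [-0.285, -0.32, -0.26], "roll": 0.726}, {"jaw": 1, "linear": [-0.285, -0.359, -0.299], "roll": 0.726}, {"jaw": 1, "linear": [-0.285, -0.359, -0.299], "roll": 0.726}, {"jaw": 1, "linear": [-0.285, -0.359, -0.299], "roll": 0.726}, {"jaw": 1, "linear": [-0.285, -0.359, -0.299], "roll": 0.726}]'

```text
t: 5.32
tool_pos: [0.4371, 0.0349, 0.1999]
orientation: [-0.173, 1.564, 0.174]
force: [0.1, 0.3, -2.2]
opening: 0.0302
```

Run:
```python
from h import *
st();w=cam("wrist");im=w["img"].copy();cv2.imwrite("pics/w2raw.png",im)
print(proj(w,[C2W(x,y,.03) for y in(-.025,0,.101,.175) for x in(-.055,.055)]).round(0).tolist())
cv2.imwrite("pics/w2.png",cv2.resize(im,None,fx=1.25,fy=1.25,interpolation=2))
```

```text
t 5.33 pos [0.4371 0.0349 0.1999] yang 102.67 x [-0.001  0.001 -1.   ] F [ 0.08  0.26 -2.23] M [0.05 0.03 0.02] open 0.0302
[[248.0, 214.0], [254.0, 306.0], [272.0, 214.0], [276.0, 306.0], [370.0, 214.0], [365.0, 306.0], [441.0, 214.0], [431.0, 306.0]]
```

View pics/w2.png

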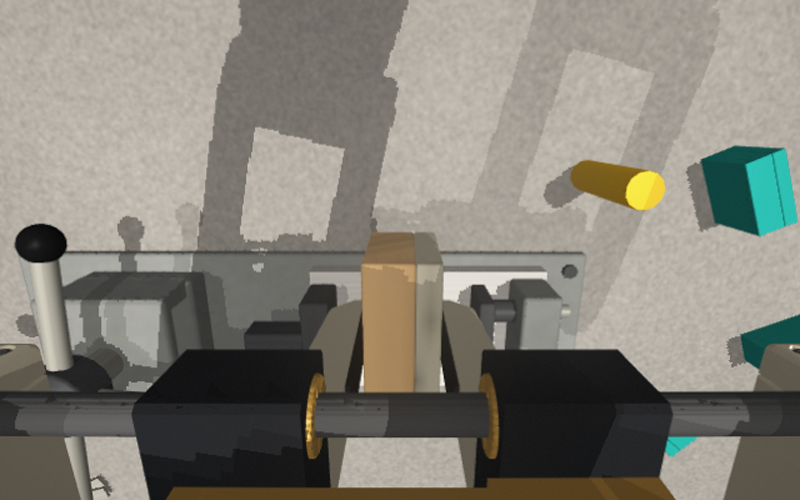

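This view looks toward the robot: image down is world +x. The bed's near edge is at row 266 (px in the 1.25x picture) and the jaw's end face is at x 300–337, row 285. The pad starts at x≈470 and the sample is in the grip. I cast these corners onto z=0.075.

Run:
```python
from h import *
w=cam("wrist")
p=np.array([(300,287),(337,287),(470,287),(488,287)])/1.25
print(W2C(plane(w,p,.075)).round(4).tolist())
b=np.array([(310,266),(547,266)])/1.25
print("bed",W2C(plane(w,b,.03)).round(4).tolist())
t=cam("top")
b0=np.array([(305,340),(333,468),(340,334),(365,462),(138,382),(165,506),(152,376),(178,500)])*[1,1.]-[0,297];b0=b0/3.3+[265,180]
print("top0",W2C(plane(t,b0,.075)).round(4).tolist())
```

```text
[[-0.0545, -0.0234, 0.075], [-0.0545, 0.0036, 0.075], [-0.0547, 0.1008, 0.075], [-0.0547, 0.114, 0.075]]
bed [[-0.0558, -0.0254, 0.03], [-0.0562, 0.1718, 0.03]]
top0 [[0.0448, -0.0025, 0.075], [-0.0462, -0.0001, 0.075], [0.0433, -0.0274, 0.075], [-0.0474, -0.0228, 0.075], [0.0429, 0.1176, 0.075], [-0.0447, 0.119, 0.075], [0.0447, 0.1072, 0.075], [-0.0428, 0.1093, 0.075]]
```

Run:
```python
from h import *
go(C2W(0,.053,.066),102.6)
```

```text
lin [0.2233, 0.0035, 0.1499] roll 0.003 steps>= 3.0
```

>>> apply_moves --series '[{"jaw": 1, "linear": [0, 0.004, 0.06], "roll": 0}, {"jaw": 1, "linear": [0, 0.004, 0.12], "roll": 0}, {"jaw": 1, "linear": [0.03, 0.004, 0.15], "roll": 0}, {"jaw": 1, "linear": [0.09, 0.004, 0.15], "roll": 0}, {"jaw": 1, "linear": [0.15, 0.004, 0.15], "roll": 0}, {"jaw": 1, "linear": [0.19, 0.004, 0.15], "roll": 0}, {"jaw": 1, "linear": [0.215, 0.004, 0.15], "roll": 0}, {"jaw": 1, "linear": [0.223, 0.004, 0.15], "roll": 0}, {"jaw": 1, "linear": [0.223, 0.004, 0.15], "roll": 0}]'

```text
t: 6.6
tool_pos: [0.5248, 0.057, 0.0667]
orientation: [-0.174, 1.564, 0.174]
force: [-0.4, 0.4, -2.3]
opening: 0.0299
```

Run:
```python
from h import *
st();s=cam("scene");t=cam("top")
a=cv2.resize(s["img"][120:270,200:400],None,fx=4,fy=4,interpolation=2)
cv2.imwrite("pics/s2.png",a)
```

```text
t 6.6 pos [0.5248 0.057  0.0667] yang 102.69 x [ 0.  0. -1.] F [-0.4   0.38 -2.25] M [ 0.02 -0.02  0.05] open 0.0299
```

View pics/s2.png

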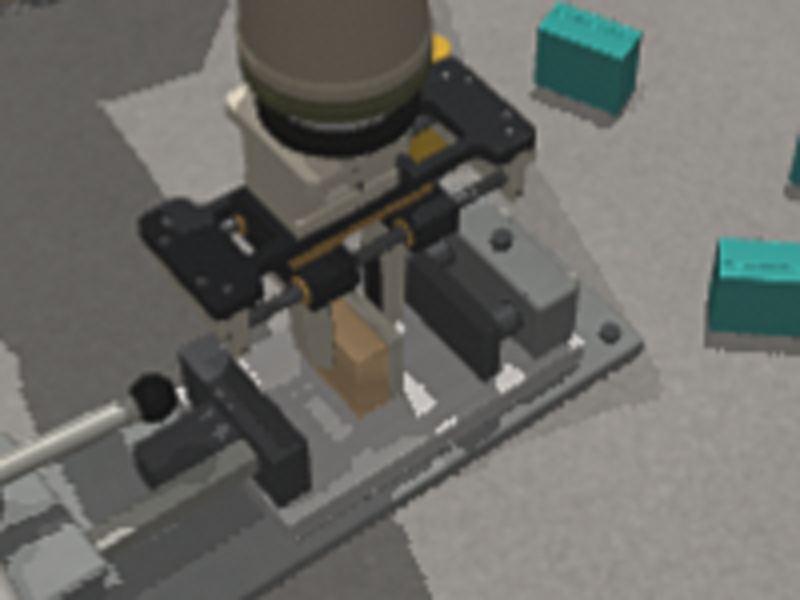

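The sample hangs between jaw (crop 250,430) and pad (450,310), parallel to both and roughly centred. I lower it onto the bed.

>>> apply_moves --series '[{"jaw": 1, "linear": [0.004, 0, 0], "roll": 0}, {"jaw": 1, "linear": [0.008, 0, 0], "roll": 0}, {"jaw": 1, "linear": [0.011, 0, 0], "roll": 0}, {"jaw": 1, "linear": [0.011, 0, 0], "roll": 0}, {"jaw": 1, "linear": [0.011, 0, 0], "roll": 0}]'

```text
t: 7.32
tool_pos: [0.5252, 0.057, 0.0608]
orientation: [-0.174, 1.562, 0.174]
force: [0.1, -0.0, -1.8]
opening: 0.0297
```

```bash
python3 -c "
from h import *
st()"
```

```text
t 7.33 pos [0.5252 0.057  0.0608] yang 102.68 x [ 0.001  0.    -1.   ] F [ 0.12 -0.01 -1.82] M [0.06 0.03 0.02] open 0.0297
```

>>> apply_moves --series '[{"jaw": 1, "linear": [0.002, 0, 0], "roll": 0}, {"jaw": 1, "linear": [0.003, 0, 0], "roll": 0}, {"jaw": 1, "linear": [0.004, 0, 0], "roll": 0}, {"jaw": 1, "linear": [0.004, 0, 0], "roll": 0}]'

```text
t: 7.82
tool_pos: [0.5254, 0.057, 0.0591]
orientation: [-0.174, 1.562, 0.174]
force: [-4.1, 0.1, 6.6]
opening: 0.0296
```

```bash
python3 -c "
from h import *
st()"
```

```text
t 7.83 pos [0.5254 0.057  0.0591] yang 102.69 x [ 0.002  0.    -1.   ] F [-4.14  0.07  6.56] M [-0.02  0.74  0.01] open 0.0296
```

The sample is seated (6.6 N upward). I release it a little and lift off.

>>> apply_moves --series '[{"jaw": 0.4, "linear": [-0.001, 0, 0], "roll": 0}, {"jaw": 0.1, "linear": [-0.003, 0, 0], "roll": 0}, {"jaw": 0.05, "linear": [-0.003, 0, 0], "roll": 0}, {"jaw": 0.05, "linear": [-0.003, 0, 0], "roll": 0}, {"jaw": 0.05, "linear": [-0.003, 0, 0], "roll": 0}, {"jaw": 0.05, "linear": [-0.02, 0, 0], "roll": 0}, {"jaw": 0.05, "linear": [-0.06, 0, 0], "roll": 0}, {"jaw": 0.05, "linear": [-0.14, 0, 0], "roll": 0}, {"jaw": 0.05, "linear": [-0.22, 0, 0], "roll": 0}, {"jaw": 0.05, "linear": [-0.25, 0, 0], "roll": 0}, {"jaw": 1, "linear": [-0.25, 0, 0], "roll": 0}]'

```text
t: 9.2
tool_pos: [0.5261, 0.057, 0.2106]
orientation: [-0.174, 1.559, 0.174]
force: [0.4, 0.1, -0.8]
opening: 0.0383
```

Run:
```python
from h import *
st();a=np.radians(52);p=np.r_[HUB+.078*np.array([np.cos(a),np.sin(a)]),.205];print(p);go(p)
s=cam("scene");t=cam("top");cv2.imwrite("pics/s3.png",s["img"]);cv2.imwrite("pics/t3.png",t["img"])
h=s["img"].astype(int);m=((h[...,2]-h[...,0]>25)&(h[...,2]>110)).astype(np.uint8);m[:, :240]=0;m[:,340:]=0;m[250:]=0;m[:165]=0
n,l,q,c=cv2.connectedComponentsWithStats(m);print([q[k].tolist() for k in range(1,n) if q[k,4]>30])
print(proj(s,[C2W(x,y,z) for z in(.03,.08) for y in(.038,.068) for x in(-.03,.03)]).round(0).tolist())
```

```text
t 9.2 pos [0.5261 0.057  0.2106] yang 102.68 x [ 0.005  0.    -1.   ] F [ 0.41  0.07 -0.77] M [ 0.02  0.03 -0.  ] open 0.0383
[ 0.6210216  -0.09953516  0.205     ]
lin [0.01, -0.2892, 0.097] roll None steps>= 3.0
[[273, 191, 24, 25, 270]]
[[274.0, 210.0], [290.0, 228.0], [285.0, 203.0], [301.0, 221.0], [273.0, 195.0], [289.0, 213.0], [284.0, 189.0], [301.0, 206.0]]
```

>>> apply_moves --series '[{"jaw": 1, "linear": [0, -0.09, 0.03], "roll": 0}, {"jaw": 1, "linear": [0, -0.18, 0.06], "roll": 0}, {"jaw": 1, "linear": [0, -0.26, 0.09], "roll": 0}, {"jaw": 1, "linear": [0.01, -0.289, 0.097], "roll": 0}, {"jaw": 1, "linear": [0.01, -0.289, 0.097], "roll": 0}, {"jaw": 1, "linear": [0.01, -0.289, 0.097], "roll": 0}, {"jaw": 1, "linear": [0.01, -0.289, 0.097], "roll": 0}]'

```text
t: 10.18
tool_pos: [0.6189, -0.0979, 0.2015]
orientation: [-0.175, 1.564, 0.176]
force: [0.3, 0.7, 0.0]
opening: 0.0002
```

Run:
```python
from h import *
st();c=cam("wrist");s=cam("scene");t=cam("top")
cv2.imwrite("pics/m4.png",np.vstack([np.hstack([cv2.resize(s["img"][150:330,100:370],(400,267)),cv2.resize(t["img"][130:265,260:500],(400,267),interpolation=2)]),cv2.resize(c["img"],(520,325))[:, :800].copy() if 0 else np.pad(cv2.resize(c["img"],(520,325)),((0,0),(0,280),(0,0)))]))
```

```text
t 10.18 pos [ 0.6189 -0.0979  0.2015] yang 102.78 x [-0.001  0.001 -1.   ] F [0.25 0.72 0.01] M [ 0.1  -0.02 -0.  ] open 0.0002
```

View pics/m4.png

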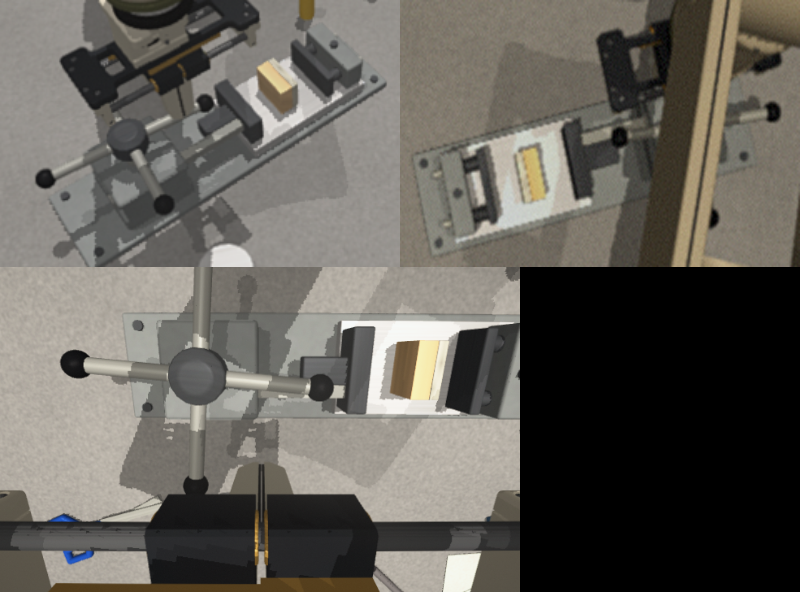

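The wrist view shows the sample standing free and square between jaw (px 355,370) and pad (470,370), and the fingers above the quadrant between the +x and +y spokes. I descend into it.

>>> apply_moves --series '[{"jaw": 1, "linear": [0.06, 0, -0.004], "roll": 0}, {"jaw": 1, "linear": [0.12, 0, -0.008], "roll": 0}, {"jaw": 1, "linear": [0.16, 0, -0.008], "roll": 0}, {"jaw": 1, "linear": [0.169, 0, -0.008], "roll": 0}, {"jaw": 1, "linear": [0.169, 0, -0.008], "roll": 0}]'

```text
t: 10.95
tool_pos: [0.6147, -0.0994, 0.101]
orientation: [-0.175, 1.563, 0.175]
force: [0.2, 0.3, 0.6]
opening: 0.0005
```

```bash
cat >> h.py <<'E'
def arc(a1,r=.07,n=20,z=.1):
    """rows along the circle round the hub from the present angle to a1 deg (world)"""
    s=read_state();R=cv2.Rodrigues(np.array(s["orientation"],float))[0];p=np.array(s["tool_pos"]);d=p[:2]-HUB
    a0=np.degrees(np.arctan2(d[1],d[0]));a0+=360*(a1-a0>300)
    print("now ang",a0.round(1),"r",np.linalg.norm(d).round(4))
    for a in np.linspace(a0,a1,n+1)[1:]:
        q=np.r_[HUB+r*np.array([np.cos(np.radians(a)),np.sin(np.radians(a))]),z]
        print((R.T@(q-p)/.6).round(3).tolist(),end=", ")
    print()
def tq():
    s=read_state();d=np.array(s["tool_pos"])[:2]-HUB;F=-np.array(s["force"])[:2];print("torque on capstan",round(d[0]*F[1]-d[1]*F[0],3))
E
python3 - <<'E'
from h import *
st();arc(160,n=18)
E
```

```text
t 10.95 pos [ 0.6147 -0.0994  0.101 ] yang 102.77 x [ 0.  0. -1.] F [0.2  0.28 0.56] M [ 0.08 -0.05 -0.02] open 0.0005
now ang 55.9 r 0.0744
[0.002, 0.003, -0.014], [0.002, 0.01, -0.023], [0.002, 0.017, -0.033], [0.002, 0.022, -0.044], [0.002, 0.026, -0.055], [0.002, 0.029, -0.066], [0.002, 0.031, -0.078], [0.002, 0.032, -0.089], [0.002, 0.031, -0.101], [0.002, 0.03, -0.113], [0.002, 0.027, -0.124], [0.002, 0.023, -0.135], [0.002, 0.018, -0.146], [0.002, 0.012, -0.156], [0.002, 0.005, -0.165], [0.002, -0.003, -0.174], [0.002, -0.012, -0.182], [0.002, -0.022, -0.189],
```

>>> apply_moves --series '[{"jaw": 1, "linear": [0.002, 0.003, -0.014], "roll": 0}, {"jaw": 1, "linear": [0.002, 0.01, -0.023], "roll": 0}, {"jaw": 1, "linear": [0.002, 0.017, -0.033], "roll": 0}, {"jaw": 1, "linear": [0.002, 0.022, -0.044], "roll": 0}, {"jaw": 1, "linear": [0.002, 0.026, -0.055], "roll": 0}, {"jaw": 1, "linear": [0.002, 0.029, -0.066], "roll": 0}, {"jaw": 1, "linear": [0.002, 0.031, -0.078], "roll": 0}, {"jaw": 1, "linear": [0.002, 0.032, -0.089], "roll": 0}, {"jaw": 1, "linear": [0.002, 0.031, -0.101], "roll": 0}, {"jaw": 1, "linear": [0.002, 0.03, -0.113], "roll": 0}, {"jaw": 1, "linear": [0.002, 0.027, -0.124], "roll": 0}, {"jaw": 1, "linear": [0.002, 0.023, -0.135], "roll": 0}, {"jaw": 1, "linear": [0.002, 0.018, -0.146], "roll": 0}, {"jaw": 1, "linear": [0.002, 0.012, -0.156], "roll": 0}, {"jaw": 1, "linear": [0.002, 0.005, -0.165], "roll": 0}, {"jaw": 1, "linear": [0.002, -0.003, -0.174], "roll": 0}, {"jaw": 1, "linear": [0.002, -0.012, -0.182], "roll": 0}, {"jaw": 1, "linear": [0.002, -0.022, -0.189], "roll": 0}]'

```text
t: 13.2
tool_pos: [0.5101, -0.1358, 0.1019]
orientation: [-0.175, 1.556, 0.176]
force: [9.7, 10.4, 5.8]
opening: 0.0004
```

Run:
```python
from h import *
st();tq();arc(235,n=16)
c=cam("wrist");cv2.imwrite("pics/w5.png",c["img"])
```

```text
t 13.2 pos [ 0.5101 -0.1358  0.1019] yang 102.83 x [ 0.008  0.002 -1.   ] F [ 9.71 10.41  5.78] M [ 1.65 -1.59  0.19] open 0.0004
torque on capstan 0.899
now ang 158.2 r 0.0678
[0.003, -0.006, -0.008], [0.003, -0.015, -0.013], [0.003, -0.024, -0.017], [0.003, -0.033, -0.02], [0.003, -0.043, -0.022], [0.003, -0.052, -0.023], [0.003, -0.062, -0.024], [0.003, -0.072, -0.024], [0.003, -0.082, -0.022], [0.003, -0.091, -0.021], [0.003, -0.101, -0.018], [0.003, -0.11, -0.015], [0.003, -0.119, -0.01], [0.003, -0.127, -0.005], [0.003, -0.135, 0.0], [0.003, -0.143, 0.006],
```

The torque is about 0.9 N m, as expected for an unloaded capstan. I carry on round.

>>> apply_moves --series '[{"jaw": 1, "linear": [0.003, -0.006, -0.008], "roll": 0}, {"jaw": 1, "linear": [0.003, -0.015, -0.013], "roll": 0}, {"jaw": 1, "linear": [0.003, -0.024, -0.017], "roll": 0}, {"jaw": 1, "linear": [0.003, -0.033, -0.02], "roll": 0}, {"jaw": 1, "linear": [0.003, -0.043, -0.022], "roll": 0}, {"jaw": 1, "linear": [0.003, -0.052, -0.023], "roll": 0}, {"jaw": 1, "linear": [0.003, -0.062, -0.024], "roll": 0}, {"jaw": 1, "linear": [0.003, -0.072, -0.024], "roll": 0}, {"jaw": 1, "linear": [0.003, -0.082, -0.022], "roll": 0}, {"jaw": 1, "linear": [0.003, -0.091, -0.021], "roll": 0}, {"jaw": 1, "linear": [0.003, -0.101, -0.018], "roll": 0}, {"jaw": 1, "linear": [0.003, -0.11, -0.015], "roll": 0}, {"jaw": 1, "linear": [0.003, -0.119, -0.01], "roll": 0}, {"jaw": 1, "linear": [0.003, -0.127, -0.005], "roll": 0}, {"jaw": 1, "linear": [0.003, -0.135, 0.0], "roll": 0}, {"jaw": 1, "linear": [0.003, -0.143, 0.006], "roll": 0}]'

```text
t: 15.25
tool_pos: [0.5301, -0.2163, 0.0988]
orientation: [-0.171, 1.561, 0.182]
force: [-7.2, 11.9, 3.6]
opening: 0.0004
```

Run:
```python
from h import *
st();tq();arc(275,n=10)
c=cam("wrist");t=cam("top");s=cam("scene")
cv2.imwrite("pics/w6.png",np.vstack([np.hstack([cv2.resize(s["img"][150:330,100:370],(400,267)),cv2.resize(t["img"][130:265,260:500],(400,267),interpolation=2)]),np.pad(cv2.resize(c["img"],(520,325)),((0,0),(0,280),(0,0)))]))
```

```text
t 15.25 pos [ 0.5301 -0.2163  0.0988] yang 102.88 x [ 0.002  0.007 -1.   ] F [-7.18 11.87  3.63] M [1.81 1.11 0.05] open 0.0004
torque on capstan 0.906
now ang 232.2 r 0.07
[-0.002, -0.007, 0.006], [-0.002, -0.013, 0.012], [-0.002, -0.018, 0.019], [-0.002, -0.023, 0.026], [-0.002, -0.028, 0.033], [-0.002, -0.032, 0.041], [-0.002, -0.035, 0.049], [-0.002, -0.038, 0.057], [-0.002, -0.04, 0.066], [-0.002, -0.042, 0.074],
```

View pics/w6.png

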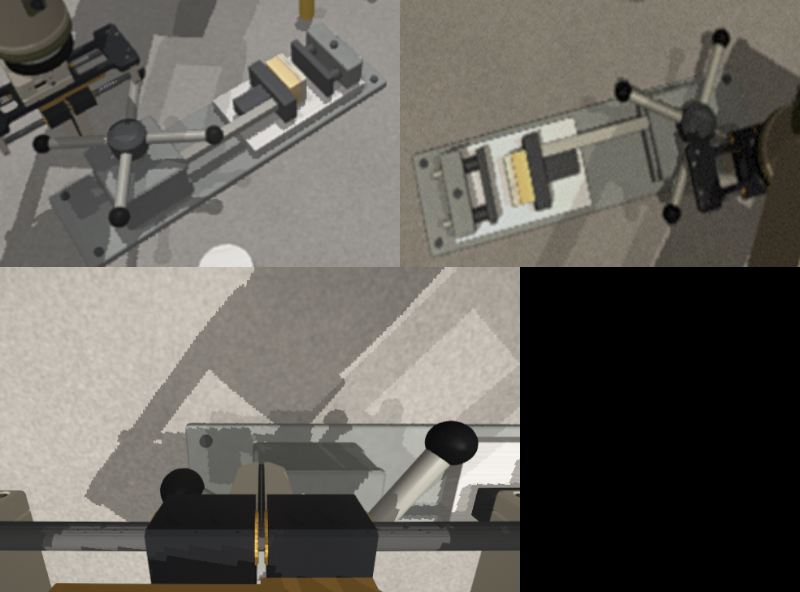

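The jaw has reached the sample, which still stands square, and the pad is about 20 mm further on. I work out the capstan angle and the remaining gap from the top view.

```bash
cat >> h.py <<'E'
def balls(t):
    """capstan angle (rad, clamp) mod 90 deg from dark balls near the circle, top view"""
    d=(t["img"].max(2)<60).astype(np.uint8);n,l,q,c=cv2.connectedComponentsWithStats(d);o=[]
    for k in range(1,n):
        if 50<q[k,4]<180 and q[k,2]<18 and q[k,3]<18:
            p=plane(t,[c[k]],.125)[0];v=p[:2]-HUB
            if .09<np.linalg.norm(v)<.12:o.append((np.degrees(np.arctan2(v[1],v[0])).round(1),np.linalg.norm(v).round(4)))
    return o
E
python3 - <<'E'
from h import *
t=cam("top");print(balls(t),YAW*57.3)
# brightness profile along the clamp's y at bed centre heights
for x in(-.02,0,.02):
  for z in(.077,):
    ys=np.arange(.03,.14,.002);P=proj(t,[C2W(x,y,z) for y in ys]).astype(np.float32)
    v=cv2.remap(t["img"],P[:,0].reshape(1,-1),P[:,1].reshape(1,-1),1)[0].astype(int)
    print(x,[(round(y*1000),int(a[2]),int(a[0])) for y,a in zip(ys,v)])
E
```

```text
[(np.float64(-20.7), np.float64(0.1066)), (np.float64(68.0), np.float64(0.1058)), (np.float64(159.1), np.float64(0.1048))] 12.60092813354866
-0.02 [(30, 153, 141), (32, 123, 113), (34, 94, 84), (36, 68, 62), (38, 65, 63), (40, 65, 63), (42, 67, 65), (44, 65, 64), (46, 64, 61), (48, 67, 64), (50, 67, 66), (52, 61, 62), (54, 86, 63), (56, 144, 84), (58, 190, 105), (60, 205, 115), (62, 205, 117), (64, 202, 111), (66, 204, 113), (68, 203, 110), (70, 206, 108), (72, 205, 108), (74, 196, 115), (76, 189, 138), (78, 195, 155), (80, 201, 160), (82, 197, 155), (84, 175, 136), (86, 154, 125), (88, 165, 144), (90, 189, 171), (92, 199, 177), (94, 200, 180), (96, 200, 183), (98, 201, 190), (100, 193, 185), (102, 166, 159), (104, 147, 134), (106, 133, 120), (108, 129, 115), (110, 105, 94), (112, 77, 72), (114, 67, 63), (116, 71, 65), (118, 75, 70), (120, 70, 68), (122, 80, 71), (124, 90, 79), (126, 90, 80), (128, 88, 79), (130, 88, 81), (132, 95, 93), (134, 90, 84), (136, 94, 84), (138, 88, 77), (140, 78, 68)]
0 [(30, 69, 66), (32, 63, 59), (34, 53, 50), (36, 54, 50), (38, 60, 60), (40, 67, 64), (4
[... 976 characters left out ...]
 87, 62), (56, 146, 87), (58, 190, 110), (60, 205, 118), (62, 206, 114), (64, 204, 111), (66, 203, 111), (68, 206, 113), (70, 205, 108), (72, 201, 105), (74, 187, 103), (76, 171, 112), (78, 186, 147), (80, 198, 163), (82, 197, 167), (84, 173, 143), (86, 152, 128), (88, 161, 143), (90, 186, 166), (92, 192, 173), (94, 195, 176), (96, 202, 188), (98, 201, 192), (100, 184, 176), (102, 155, 145), (104, 132, 119), (106, 135, 117), (108, 126, 112), (110, 103, 93), (112, 77, 72), (114, 65, 62), (116, 67, 64), (118, 69, 67), (120, 74, 71), (122, 107, 94), (124, 131, 115), (126, 142, 128), (128, 149, 136), (130, 159, 150), (132, 159, 155), (134, 132, 124), (136, 106, 98), (138, 94, 85), (140, 90, 80)]
```

The tile face is at y≈85 mm and the pad at y≈110.5 mm, a gap of about 25.5 mm. Capstan rotation so far is about 151°, so I need about 66° to touch and 87° in all (finger to ~319°).

```bash
python3 -c "
from h import *
arc(290,n=14)"
```

```text
now ang 232.7 r 0.0708
[-0.002, -0.005, 0.007], [-0.002, -0.011, 0.013], [-0.002, -0.016, 0.019], [-0.002, -0.021, 0.026], [-0.002, -0.026, 0.033], [-0.002, -0.03, 0.04], [-0.002, -0.033, 0.048], [-0.002, -0.036, 0.056], [-0.002, -0.038, 0.064], [-0.002, -0.04, 0.072], [-0.002, -0.041, 0.08], [-0.002, -0.041, 0.088], [-0.002, -0.041, 0.097], [-0.002, -0.04, 0.105],
```

>>> apply_moves --series '[{"jaw": 1, "linear": [-0.001, -0.005, 0.007], "roll": 0}, {"jaw": 1, "linear": [-0.001, -0.011, 0.013], "roll": 0}, {"jaw": 1, "linear": [-0.001, -0.016, 0.019], "roll": 0}, {"jaw": 1, "linear": [-0.001, -0.021, 0.026], "roll": 0}, {"jaw": 1, "linear": [-0.001, -0.026, 0.033], "roll": 0}, {"jaw": 1, "linear": [-0.001, -0.03, 0.04], "roll": 0}, {"jaw": 1, "linear": [-0.001, -0.033, 0.048], "roll": 0}, {"jaw": 1, "linear": [-0.001, -0.036, 0.056], "roll": 0}, {"jaw": 1, "linear": [-0.001, -0.038, 0.064], "roll": 0}, {"jaw": 1, "linear": [-0.001, -0.04, 0.072], "roll": 0}, {"jaw": 1, "linear": [-0.001, -0.041, 0.08], "roll": 0}, {"jaw": 1, "linear": [-0.001, -0.041, 0.088], "roll": 0}, {"jaw": 1, "linear": [-0.001, -0.041, 0.097], "roll": 0}, {"jaw": 1, "linear": [-0.001, -0.04, 0.105], "roll": 0}]'

```text
t: 17.2
tool_pos: [0.5921, -0.2257, 0.0976]
orientation: [-0.17, 1.57, 0.183]
force: [-18.6, 1.5, 4.2]
opening: 0.0006
```

```bash
cat >> h.py <<'E'
def prof(t,z=.077):
    """median edges along clamp y: wood start, tile end, pad start/end (mm) from the top view"""
    ys=np.arange(.03,.15,.0005);V=[]
    for x in np.arange(-.024,.025,.004):
        P=proj(t,[C2W(x,y,z) for y in ys]).astype(np.float32)
        V.append(cv2.remap(t["img"],P[:,0].reshape(1,-1),P[:,1].reshape(1,-1),1)[0])
    m=np.median(np.array(V,float),0)[:,2];d=np.gradient(cv2.GaussianBlur(m.reshape(1,-1),(0,0),3)[0])
    k=[i for i in range(1,len(d)-1) if abs(d[i])>1.5 and abs(d[i])>=abs(d[i-1]) and abs(d[i])>abs(d[i+1])]
    print([(round(ys[i]*1000,1),"+" if d[i]>0 else "-",round(abs(d[i]),1)) for i in k])
E
python3 - <<'E'
from h import *
st();tq();t=cam("top");print(balls(t));prof(t);arc(303,n=5)
E
```

```text
t 17.2 pos [ 0.5921 -0.2257  0.0976] yang 102.86 x [-0.008  0.008 -1.   ] F [-18.56   1.49   4.18] M [0.4  2.99 0.36] open 0.0006
torque on capstan 1.173
[(np.float64(32.8), np.float64(0.1066)), (np.float64(122.0), np.float64(0.1044))]
[(np.float64(76.5), '+', np.float64(12.0)), (np.float64(94.0), '-', np.float64(2.5)), (np.float64(99.0), '+', np.float64(2.0)), (np.float64(107.0), '-', np.float64(10.1)), (np.float64(122.5), '+', np.float64(10.6)), (np.float64(132.5), '-', np.float64(5.7)), (np.float64(139.5), '-', np.float64(3.9)), (np.float64(145.0), '+', np.float64(3.3))]
now ang 286.9 r 0.0675
[-0.004, -0.003, 0.007], [-0.004, -0.002, 0.013], [-0.004, -0.001, 0.02], [-0.004, 0.001, 0.026], [-0.004, 0.003, 0.032],
```

The jaw face is at ~76 mm, the sample is about to touch or touching the pad, and torque is 1.17 N m. From here I take small steps.

>>> apply_moves --series '[{"jaw": 1, "linear": [-0.004, -0.003, 0.007], "roll": 0}, {"jaw": 1, "linear": [-0.004, -0.002, 0.013], "roll": 0}, {"jaw": 1, "linear": [-0.004, -0.001, 0.02], "roll": 0}, {"jaw": 1, "linear": [-0.004, 0.001, 0.026], "roll": 0}, {"jaw": 1, "linear": [-0.004, 0.003, 0.032], "roll": 0}]'

```text
t: 17.88
tool_pos: [0.6046, -0.2199, 0.0974]
orientation: [-0.167, 1.583, 0.185]
force: [-24.0, -4.1, 4.3]
opening: 0.0008
```

Run:
```python
from h import *
st();tq();t=cam("top");print(balls(t));prof(t);arc(310,n=5)
```

```text
t 17.88 pos [ 0.6046 -0.2199  0.0974] yang 102.82 x [-0.02   0.009 -1.   ] F [-24.03  -4.09   4.32] M [-0.67  3.72  0.44] open 0.0008
torque on capstan 1.545
[(np.float64(47.0), np.float64(0.1064))]
[(np.float64(82.0), '+', np.float64(12.0)), (np.float64(100.0), '-', np.float64(2.0)), (np.float64(105.0), '+', np.float64(1.7)), (np.float64(112.0), '-', np.float64(11.7)), (np.float64(124.0), '+', np.float64(10.7)), (np.float64(132.5), '-', np.float64(5.4)), (np.float64(140.0), '-', np.float64(4.0)), (np.float64(145.0), '+', np.float64(3.4))]
now ang 298.5 r 0.0671
[-0.004, -0.003, 0.006], [-0.005, -0.002, 0.01], [-0.005, -0.0, 0.014], [-0.005, 0.002, 0.019], [-0.005, 0.004, 0.023],
```

The visual (pad back ~1.5–2 mm) and the torque (higher) disagree. I cross-check against the first top picture, and look closely, before squeezing further.

Run:
```python
from h import *
st();t=cam("top");s=cam("scene");t0=dict(t,img=cv2.imread("pics/top0.png"))
for c in(t0,t):
    prof(c)
    print(" pad x=.03..",end="")
    ys=np.arange(.095,.135,.001)
    P=np.mean([cv2.remap(c["img"],*[a.reshape(1,-1) for a in proj(c,[C2W(x,y,.075) for y in ys]).astype(np.float32).T],1)[0].astype(float) for x in(-.004,0,.004)],0)[:,2]
    print(P.astype(int).tolist())
s0=cv2.imread("pics/scene0.png")
f=lambda i,y0,y1,x0,x1,k:cv2.resize(i[y0:y1,x0:x1],None,fx=k,fy=k,interpolation=2)
cv2.imwrite("pics/c10.png",np.vstack([np.hstack([f(t0["img"],195,255,270,335,6),f(t["img"],195,255,270,335,6)])[:300],np.hstack([f(s0,160,210,280,345,6),f(s["img"],160,210,280,345,6)])]))
```

```text
t 17.93 pos [ 0.605  -0.2199  0.0974] yang 102.82 x [-0.02   0.009 -1.   ] F [-21.5   -3.72   3.26] M [-0.43  3.42  0.37] open 0.0005
[(np.float64(102.0), '-', np.float64(5.9)), (np.float64(110.0), '-', np.float64(5.4)), (np.float64(122.5), '+', np.float64(9.7)), (np.float64(132.5), '-', np.float64(5.3)), (np.float64(140.0), '-', np.float64(3.5)), (np.float64(145.0), '+', np.float64(3.0))]
 pad x=.03..[188, 188, 190, 190, 189, 186, 179, 167, 154, 142, 131, 125, 121, 116, 105, 92, 78, 68, 63, 60, 59, 60, 62, 63, 67, 78, 95, 120, 148, 169, 179, 185, 187, 188, 187, 183, 177, 164, 152, 140, 130]
[(np.float64(82.0), '+', np.float64(12.0)), (np.float64(99.5), '-', np.float64(2.3)), (np.float64(105.0), '+', np.float64(1.9)), (np.float64(112.5), '-', np.float64(11.8)), (np.float64(124.0), '+', np.float64(11.0)), (np.float64(132.5), '-', np.float64(5.7)), (np.float64(140.0), '-', np.float64(4.1)), (np.float64(145.0), '+', np.float64(3.3))]
 pad x=.03..[205, 206, 205, 204, 201, 195, 189, 188, 191, 196, 201, 203, 205, 205, 201, 189, 166, 140, 111, 83, 70, 65, 65, 68, 71, 72, 77, 91, 114, 139, 167, 188, 199, 203, 203, 200, 194, 181, 167, 154, 144]
```

View pics/c10.png

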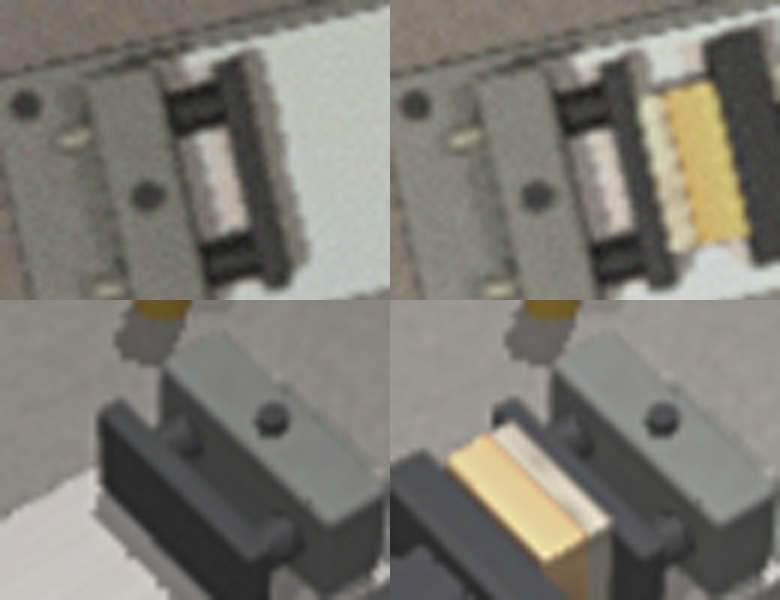

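Pad back edge moved 122.5→124.0 and the tile end is at ~112.3 against an initial pad front of ~110.3, so the pad is about 1.5–2 mm in (~13–14 N). The pictures agree that the sample is square and flush. About 6 mm (~15°) remains, so I take half and measure again.

>>> apply_moves --series '[{"jaw": 1, "linear": [-0.002, -0.003, 0.006], "roll": 0}, {"jaw": 1, "linear": [-0.002, -0.002, 0.01], "roll": 0}, {"jaw": 1, "linear": [-0.002, 0.0, 0.014], "roll": 0}, {"jaw": 1, "linear": [-0.002, 0.002, 0.019], "roll": 0}, {"jaw": 1, "linear": [-0.002, 0.003, 0.021], "roll": 0}]'

```text
t: 18.65
tool_pos: [0.6111, -0.2171, 0.097]
orientation: [-0.167, 1.594, 0.185]
force: [-26.8, -5.9, 8.0]
opening: 0.0005
```

Run:
```python
from h import *
st();tq();t=cam("top");print(balls(t));prof(t);arc(316,n=5,z=.098)
```

```text
t 18.65 pos [ 0.6111 -0.2171  0.097 ] yang 102.75 x [-0.031  0.008 -0.999] F [-26.8   -5.85   8.01] M [-0.81  4.05  0.42] open 0.0005
torque on capstan 1.726
[(np.float64(53.2), np.float64(0.1067))]
[(np.float64(60.5), '-', np.float64(1.5)), (np.float64(84.5), '+', np.float64(11.8)), (np.float64(102.5), '-', np.float64(2.0)), (np.float64(107.5), '+', np.float64(1.9)), (np.float64(114.5), '-', np.float64(11.8)), (np.float64(126.0), '+', np.float64(11.0)), (np.float64(132.5), '-', np.float64(5.8)), (np.float64(140.0), '-', np.float64(4.0)), (np.float64(145.0), '+', np.float64(3.3))]
now ang 304.2 r 0.0678
[-0.002, -0.002, 0.006], [-0.002, 0.0, 0.01], [-0.002, 0.003, 0.014], [-0.002, 0.005, 0.018], [-0.002, 0.008, 0.023],
```

Pad is now ~3.5–4 mm in (about 17–18 N). One more push of ~8°.

>>> apply_moves --series '[{"jaw": 1, "linear": [-0.001, -0.002, 0.006], "roll": 0}, {"jaw": 1, "linear": [-0.001, 0.0, 0.01], "roll": 0}, {"jaw": 1, "linear": [-0.001, 0.003, 0.014], "roll": 0}, {"jaw": 1, "linear": [-0.001, 0.005, 0.018], "roll": 0}, {"jaw": 1, "linear": [-0.001, 0.006, 0.02], "roll": 0}, {"jaw": 1, "linear": [-0.001, 0.006, 0.02], "roll": 0}]'

```text
t: 19.45
tool_pos: [0.617, -0.2141, 0.0964]
orientation: [-0.167, 1.604, 0.182]
force: [-20.6, -12.9, 6.6]
opening: 0.0005
```

Run:
```python
from h import *
st();tq();t=cam("top");print(balls(t));prof(t);arc(322,n=5,z=.098)
```

```text
t 19.45 pos [ 0.617  -0.2141  0.0964] yang 102.64 x [-0.041  0.005 -0.999] F [-20.6  -12.86   6.59] M [-1.75  3.32  0.42] open 0.0005
torque on capstan 1.66
[(np.float64(59.0), np.float64(0.1063)), (np.float64(149.6), np.float64(0.1044))]
[(np.float64(86.5), '+', np.float64(12.0)), (np.float64(104.5), '-', np.float64(2.0)), (np.float64(109.5), '+', np.float64(1.9)), (np.float64(117.0), '-', np.float64(11.8)), (np.float64(128.0), '+', np.float64(9.4)), (np.float64(133.5), '-', np.float64(4.7)), (np.float64(140.5), '-', np.float64(3.0)), (np.float64(145.0), '+', np.float64(3.4))]
now ang 309.6 r 0.0689
[-0.003, 0.001, 0.005], [-0.003, 0.003, 0.009], [-0.003, 0.006, 0.014], [-0.003, 0.009, 0.018], [-0.003, 0.012, 0.022],
```

The pad is ~5.5–6 mm in (vision: 21–22 N; torque: up to ~31 N). Both estimates are inside 16–35 N, so I stop here, back the fingers off clockwise and lift out.

>>> apply_moves --series '[{"jaw": 1, "linear": [0, -0.002, -0.01], "roll": 0}, {"jaw": 1, "linear": [0, -0.006, -0.025], "roll": 0}, {"jaw": 1, "linear": [0, -0.01, -0.04], "roll": 0}, {"jaw": 1, "linear": [0, -0.01, -0.045], "roll": 0}, {"jaw": 1, "linear": [-0.03, -0.01, -0.045], "roll": 0}, {"jaw": 1, "linear": [-0.09, -0.01, -0.047], "roll": 0}, {"jaw": 1, "linear": [-0.16, -0.01, -0.05], "roll": 0}, {"jaw": 1, "linear": [-0.22, -0.01, -0.05], "roll": 0}, {"jaw": 1, "linear": [-0.25, -0.01, -0.05], "roll": 0}, {"jaw": 1, "linear": [-0.25, -0.01, -0.05], "roll": 0}]'

```text
t: 20.75
tool_pos: [0.5962, -0.2275, 0.2494]
orientation: [-0.168, 1.601, 0.18]
force: [0.8, -0.2, -0.0]
opening: 0.0007
```

Run:
```python
from h import *
st();t=cam("top");s=cam("scene");print(balls(t));prof(t)
f=lambda i,y0,y1,x0,x1,k:cv2.resize(i[y0:y1,x0:x1],None,fx=k,fy=k,interpolation=2)
cv2.imwrite("pics/c11.png",np.hstack([f(t["img"],130,260,260,390,3),f(s["img"],150,280,220,350,3)]))
```

```text
t 20.75 pos [ 0.5962 -0.2275  0.2494] yang 102.65 x [-0.037  0.004 -0.999] F [ 0.76 -0.19 -0.05] M [ 0.04  0.05 -0.02] open 0.0007
[(np.float64(59.0), np.float64(0.1062)), (np.float64(-120.1), np.float64(0.1052)), (np.float64(149.4), np.float64(0.1038))]
[(np.float64(62.0), '-', np.float64(1.6)), (np.float64(86.5), '+', np.float64(11.9)), (np.float64(104.5), '-', np.float64(2.0)), (np.float64(109.5), '+', np.float64(1.8)), (np.float64(117.0), '-', np.float64(11.9)), (np.float64(128.0), '+', np.float64(9.4)), (np.float64(133.5), '-', np.float64(4.6)), (np.float64(140.5), '-', np.float64(3.2)), (np.float64(145.0), '+', np.float64(3.4))]
```

View pics/c11.png

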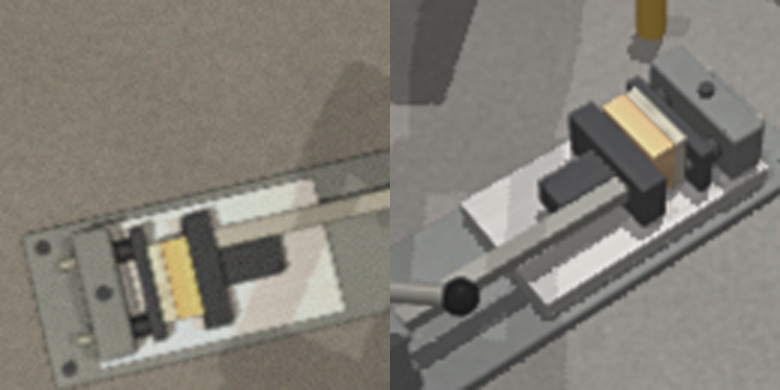

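The capstan stayed at 59°, and the sample is square, centred and clamped, with the pad still 5.5–6.5 mm back. The arm is clear at 0 N, so I hand in.

```bash
python3 -c "
from plant import *
print(close_job())"
```

```text
the job is handed in; nothing more can be done
None
```

I stood the sample on the bed between jaw and pad and let go. I then closed the clamp by pushing one spoke round anticlockwise with the shut fingers, about 231° in all. After that I backed off, lifted clear and handed the job in at about 21 s; no verdict was reported.

**Last checks, after lifting clear:**
- **Sample:** it is upright, square and flush between jaw and pad, and central on the bed.
- **Capstan:** its angle did not change when the fingers left it.
- **Pad:** the camera shows it pushed back 5.5–6.5 mm, which means about 21–23 N.
- **Robot:** wrist force reads about 0 N, so it touches nothing. I kept the arm away from the can, the glue stick and the loose tile, but did not measure their positions at the end.

**One disagreement:** the wrist-force torque during the last push suggested a higher clamping force, up to about 31 N. I couldn't settle which was right, because the torque estimate depends on where the fingers touched the spoke. Both values lie within 16–35 N, so I stopped there rather than push on to the exact half-way point.

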